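# Prop the module frame of an imaging machine and hold it upright

### The arm

A 6-joint arm with a two-finger parallel gripper is mounted at the origin on the work surface. World frame = base frame: x ahead of the robot, y to its left, z up, the work surface at z = 0. Lengths are in m, angles in rad, forces in N, time in s.
With the tool pointing down it reaches from about 0.35 to 0.975 m from the base axis. Payload 4.9 kg.
Tool frame: the origin (TCP) lies at the very end of the fingers, on their centre line; the grasp point (between the pads) lies behind it (manip.pinch_z is the y of the grasp point in the tool frame, in m); y points along the fingers, x is the direction in which the jaws open and shut, and the axes are right-handed (so a half turn about y gives the same grasp; the last joint's range is limited). The gripper opens to 85 mm and grips with 20 to 120 N. Pads are 22 mm wide; open, the fingers measure 114 mm over their backs; the gripper's body (76 mm by 85 mm) begins 54 mm behind the grasp point. The pads swing forward as they close: fully open they stand 13 mm farther back than shut.
Start: joints at [1.082, 0.053, 1.613, -0, 1.476, -0.119], TCP at [0.226, 0.583, 0.231] pointing down, gripper open.
Joint ranges: [-3.01, 3.01], [-1.01, 2.22], [0.06, 2.58], [-1.02, 4.17], [0.09, 2.62], [-3.14, 3.14]. Speed limits (rad/s): [2.57, 2.57, 3.14, 3.14, 3.14, 3.14].

### API

Orientations are given as a unit quaternion [w, x, y, z].
In Python, from plant import manip gives the robot as it stands.
- The arm moves only by the tool drive_tool, never from a script. Its argument "motion" is a list of rows, each a list of 3 entries, a list of its own where there are three numbers: the shift along the tool's x, y, z in units of 25 mm (1.0 is 25 mm), then the turn, a rotation vector about the tool's x, y, z in units of 5 degrees (1.0 is 5 degrees), then the closure, from -1 (fully open) to 1 (shut). A call has 1 to 12 rows; each row shifts and turns the commanded pose from where the row before left it, along the tool's axes as they then stand; what a row does not reach is not made up. A row lasts 1/10 s, in which the tool goes at most 50 mm and 8.59 degrees, less where a joint would pass 70% of its speed; a pose out of reach is approached as far as the arm can. A call is refused whole if a number of a shift passes 1 or a number of a turn 1, either way. A call with a gripper value outside its range is refused whole. The fingers move at their own pace and stop on an object; the grip force is fixed at half the most. Time passes only in rows, so rows that do not move let the fingers close. It gives the time, the measured TCP pose, the force and the opening at its end, in the units of the state.
- manip.state(): the state, without advancing time (a new reading comes with each control period).
- manip.grab_frame(name): name is "scene" or "top" or "wrist"; returns a dict with "img" (480x640x3 uint8, blue, green, red), "range_z" (480x640 float32, m along the optical axis (not along the pixel's ray), 0 where there is no reading), "camera_matrix" (3x3 intrinsics, pixels), "world_from_camera" (4x4, takes a point from camera to world coordinates); the wrist camera has in their place "T_tool_cam" (4x4, takes a point from camera to tool coordinates, whose origin is the TCP and whose axes are the tool frame's). Camera axes: x right, y down, z forward; pixel columns grow to the right and rows downward; lengths in m; the calibration is good to about 2 mm. The wrist camera is an equidistant fisheye: a pixel r from the principal point sees the ray r / f radians off the axis. A picture is of the moment at which its call begins: read the wrist's pose just before it.
- manip.job_done(): hands the job in, once; it reports no verdict.
The state is a dict: "time": time; "joint_pos": joint angles; "joint_vel": joint speeds; "joint_efforts": joint torques, N m; "tool_pos": TCP position; "tool_rot": TCP orientation; "contact_force": force on the tool from outside, world axes, zero at the start; "ft_torque": the same for the moment, N m; "gripper_width": opening from 0.0 (shut) to 1.0 (fully open).
Only numpy, scipy, OpenCV 4.12 (cv2) and the standard library are available. Lean on these libraries where they do the work, as an engineer would, in place of code of your own. Each camera call takes 0.05 s, during which the arm holds its last target. There are 200 camera calls.

### The job

The machine's module frame is lying back in its service cradle. Slip the orange spacer over the cradle's bare post so that it sits flat on the plate and let go of it; then flip the red kickstand down past its over-centre point until it snaps fully down, and finally bring the frame upright by its black carry bar until the kickstand's foot bears on the spacer. Finish while still holding the frame there, because on its own it tips back; leave the jar, the carton and the screwdriver where they are.

Things in the scene. Friction and masses are not known exactly. Their poses are not given: they have to be found in the camera images.
- spacer: Loose orange plastic ring, outside diameter 40 mm, hole 18 mm, height 22 mm, about 50 g, lying flat on the bench. Origin: centre of its underside; z along the hole.
- cradle: Fixed dark steel plate 8 mm thick (x -150 to 120, y -120 to 190 mm), its place and turn vary. Origin: on the bench under the middle of the frame's hinge axis, which runs along y, 25 mm above the bench. x points the way the frame lies back (roughly away from the robot), y along the hinge axis to the kickstand's side, z up. Grey back stops, 66 mm high, at x = 109, y = -60 and 60.
- post_foot (a point): Foot of the bare upright steel post, on the plate's top face 8 mm above the bench, at (-107, 140, 8) mm in the cradle's frame; axes as the cradle's. Post: diameter 14 mm, 16 mm high, tapered over its top 4 mm. Seated, the spacer's origin lies at this point.
- frame (a joint): Hinge of the module frame (180 mm wide, cream housing on its +x side) in rad: 0 upright, positive leaning back (about cradle +y), 0.6 lying on the back stops (the start), -0.3 the other limit. No spring: its 0.8 kg tips it back even from upright, where about 2 N at the carry bar holds it.
- carry_bar (a point): Middle of the frame's black round carry bar: diameter 16 mm, straight over y = -70 to 70 mm, parallel to the hinge axis, 200 mm from it; over 40 mm open space between it and the housing below. At lean q it lies at (200 sin q, 0, 25 + 200 cos q) mm in the cradle's frame: 225 mm above the bench when upright.
- kickstand (a joint): Swing of the red kickstand relative to the frame, in rad about cradle +y: 0 stowed (the start), 2.234 fully down on its stop. Sprung over-centre hinge: below about 0.3 it springs back, above about 0.65 it snaps fully down by itself within about a second. Flipping takes about 2 N pressed down 90 mm from the hub.
- kick_hub (a point): Pivot centre of the kickstand's hub (dark disc, radius 17 mm, 14 mm thick, axis along cradle y) on the frame's aluminium stub, 50 mm outside the frame's side: (-90, 140, 125) mm from the middle of the hinge axis with the frame upright, turning with the frame. With the frame lying back it is about 180 mm above the bench.
- kick_foot (a point): Middle of the underside of the rubber foot (disc 32 x 8 mm), 123 mm from the hub; between them a red bar, 14 mm thick. Stowed with the frame lying back, the leg is nearly level, pointing from the hub to cradle +x; pressed down, the foot swings down, then towards the robot. Kickstand down and frame upright, it lands on the seated spacer (30 mm up) and stops the frame there, at 0.01 to 0.02 rad.
- jar: Bystander: small jar with a blue cap, 48 mm in diameter, 60 mm high, standing. Origin: centre of its underside.
- fuse_box: Bystander: small closed cardboard carton, 50 x 60 x 35 mm. Origin: centre of its underside.
- screwdriver: Bystander: screwdriver, 180 mm long, lying. Origin near its middle, on the bench; x along it.
Mind the look-alikes: they are no part of the job. Several things have the shape of the spacer; the one meant has the colours described above.

How it is judged:
By the outcome, as a careful person would: the job done as asked, in the order asked, and still so for the second after the job is handed in, while the arm keeps its last pose, push and grip.
It also fails if it takes over 72 s, if anything falls off the work surface, if the arm or the gripper's body presses on something with over 40 N, if the wrist force passes 120 N, or if a joint passes its speed limit or range.

## Working session

There is one attempt and no reset: what is moved stays moved. The work goes in short steps, Python scripts to look and compute and a tool call to move; the robot and the scene stay as the last step left them, time stands still between calls to the robot, and variables do not carry over. Pictures are saved under pics/ and viewed, about 8 in all and at most 12, crops included, and the job is handed in when it is done.

Besides the shell and the picture viewer there is one more tool, called after ">>>" by a JSON object that holds its "api" and its "payload". drive_tool: Moves the arm, as the interface text tells. Its arguments: {"type":"object","properties":{"motion":{"type":"array","items":{"type":"array"}}},"required":["motion"]}

```bash
ls; mkdir -p pics
cat > h.py <<'E'
import numpy as np, cv2
from scipy.spatial.transform import Rotation as R
from plant import manip
def rot(q): return R.from_quat([q[1],q[2],q[3],q[0]])
def pts(f):
    K=f["camera_matrix"];z=f["range_z"];v,u=np.indices(z.shape)
    P=np.stack([(u-K[0,2])/K[0,0]*z,(v-K[1,2])/K[1,1]*z,z],-1)
    T=f["world_from_camera"];return P@T[:3,:3].T+T[:3,3]
E
python3 - <<'E'
from h import *
s=manip.state();print(s, manip.pinch_z)
for n in("scene","top"):
    f=manip.grab_frame(n);cv2.imwrite(f"pics/{n}0.png",f["img"]);np.savez(f"{n}0.npz",P=pts(f),**f)
    print(n,f["camera_matrix"],f["world_from_camera"].round(3))
E
```

```text
pics
{'time': 0.0, 'joint_pos': array([ 1.08196411e+00,  5.33589222e-02,  1.61429329e+00, -5.64436369e-06,
        1.47599997e+00, -1.18994466e-01]), 'joint_vel': array([ 0.00121871,  0.00032654, -0.00016141,  0.0013056 ,  0.00069865,
       -0.00049837]), 'joint_efforts': array([-1.94888678e-03, -3.93687665e+01, -3.70172918e+01, -2.06074205e-04,
        7.02439065e-03,  3.12659074e-05]), 'tool_pos': array([0.22561835, 0.58218818, 0.23006217]), 'tool_rot': array([-0.5830696 ,  0.58374753,  0.39889769, -0.40018658]), 'contact_force': array([0.48084244, 0.16165886, 0.19528008]), 'ft_torque': array([-0.00274629, -0.03715686,  0.00461353]), 'gripper_width': 0.9961164267712062} -0.0187
scene [[508.11134478   0.         315.45196768]
 [  0.         508.11134478 238.62925597]
 [  0.           0.           1.        ]] [[ 0.561  0.603 -0.567  1.218]
 [ 0.828 -0.401  0.392 -0.395]
 [ 0.01  -0.69  -0.724  0.955]
 [ 0.     0.     0.     1.   ]]
top [[438.48462498   0.         318.32158409]
 [  0.         438.48462498 234.95178615]
 [  0.           0.           1.        ]] [[ 2.400e-02 -9.860e-01  1.640e-01  3.800e-01]
 [-1.000e+00 -2.400e-02  5.000e-03  3.900e-02]
 [-1.000e-03 -1.640e-01 -9.870e-01  1.219e+00]
 [ 0.000e+00  0.000e+00  0.000e+00  1.000e+00]]
```

View pics/scene0.png

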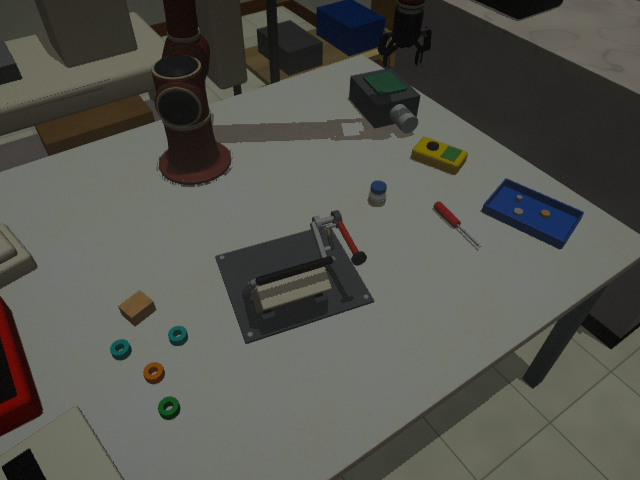

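View pics/top0.png

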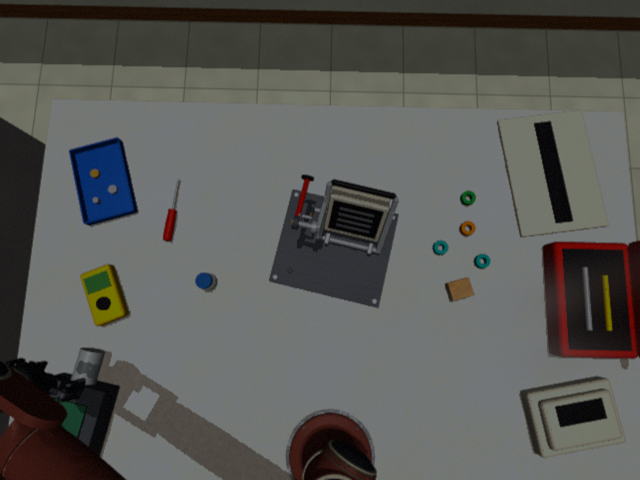

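Scene picture: the ring-shaped candidates are teal (120,348), teal (178,335), orange (153,372) and green (168,408). There is also a flat orange bit in the blue tray (545,213). The orange ring at scene (153,372) / top (468,229) fits the description. Next I confirm it in a crop and measure it along with the cradle.

Run:
```python
from h import *
A=[]
for n in("scene","top"):
    d=np.load(f"{n}0.npz");img=d["img"];P=d["P"];hsv=cv2.cvtColor(img,cv2.COLOR_BGR2HSV)
    m=cv2.inRange(hsv,(5,150,90),(20,255,255));k,l,st,c=cv2.connectedComponentsWithStats(m)
    for i in range(1,k):
        if st[i,4]>40 and (n,)and P[l==i][:,0].mean()>.2:
            q=P[l==i];q=q[(q[:,2]>.017)&(q[:,2]<.03)]
            if len(q)>20: (cx,cy),r=cv2.minEnclosingCircle(q[:,:2].astype(np.float32));print(n,"orange",c[i].round(),len(q),q.mean(0).round(4),(round(cx,4),round(cy,4),round(r,4)))
    v=hsv[...,2];b=(P[...,2]>.003)&(P[...,2]<.013)&(v<95)&(P[...,0]>.3)&(P[...,0]<1)&(abs(P[...,1])<.35)
    kk,l,st,c=cv2.connectedComponentsWithStats(b.astype(np.uint8));i=1+st[1:,4].argmax();q=P[l==i];A.append(q);
    r=cv2.minAreaRect(q[:,:2].astype(np.float32));print(n,"plate",len(q),r,q[:,2].mean(),cv2.boxPoints(r).round(4).tolist())
    red=cv2.inRange(hsv,(0,170,60),(4,255,255))|cv2.inRange(hsv,(174,170,60),(180,255,255));
    b=(red>0)&(P[...,2]>.1)&(P[...,2]<.25)&(P[...,0]>.4)&(abs(P[...,1])<.3);q=P[b];print("kick",len(q),q.min(0),q.max(0),q.mean(0))
r=cv2.minAreaRect(np.vstack(A)[:,:2].astype(np.float32));print("both",r,cv2.boxPoints(r).round(4).tolist())
s=cv2.imread("pics/scene0.png");t=cv2.imread("pics/top0.png")
a=cv2.resize(s[310:430,90:210],(400,400),interpolation=2);b=cv2.resize(t[170:320,260:410],(400,400),interpolation=2)
cv2.imwrite("pics/crop1.png",np.clip(np.hstack([a,b])*1.6,0,255).astype(np.uint8))
```

```text
scene orange [153. 370.] 193 [ 0.6086 -0.3713  0.0213] (0.6081, -0.3713, 0.0195)
scene plate 7421 ((0.5477868318557739, -0.0005397498607635498), (0.31070417165756226, 0.2761613130569458), 77.83489990234375) 0.007167131654378355 [[0.3801000118255615, -0.12330000102519989], [0.6499999761581421, -0.18150000274181366], [0.715499997138977, 0.12219999730587006], [0.445499986410141, 0.18039999902248383]]
kick 164 [0.59732758 0.07137236 0.17051046] [0.68623923 0.09741342 0.18689512] [0.64390768 0.08387731 0.17873796]
top orange [468. 228.] 92 [ 0.6089 -0.3686  0.0219] (0.6097, -0.3692, 0.0189)
top plate 6413 ((0.5482966303825378, 0.00042438507080078125), (0.31093931198120117, 0.2713415324687958), 77.76361846923828) 0.007640904037081034 [[0.38280001282691956, -0.12280000001192093], [0.6478999853134155, -0.18029999732971191], [0.7138000130653381, 0.12359999865293503], [0.4487000107765198, 0.181099995970726]]
kick 173 [0.59484299 0.07303049 0.17356725] [0.69196125 0.10214046 0.19188584] [0.64385618 0.0868606  0.17985292]
both ((0.547921895980835, 8.70823860168457e-05), (0.31198665499687195, 0.2761613130569458), 77.83489990234375) [[0.3801000118255615, -0.12330000102519989], [0.6499999761581421, -0.18150000274181366], [0.7157999873161316, 0.12349999696016312], [0.4458000063896179, 0.18170000612735748]]
```

View pics/crop1.png

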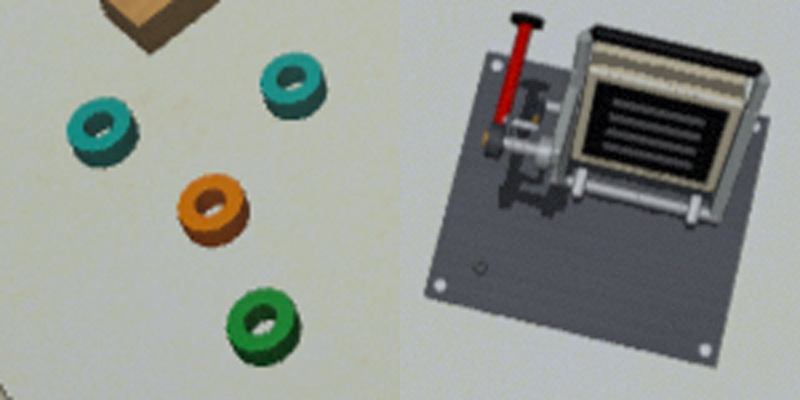

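Crop check: the orange ring with the through-hole is confirmed at the crop's centre, and the post is visible at top px (290,270). Next: work out the first move.

```bash
cat >> h.py <<'E'
YAW=np.radians(-12.2); O=np.array([.5553,-.0372,0])
Rc=R.from_euler('z',YAW)
def W(p): return Rc.apply(np.array(p,float)/1000)+O   # cradle mm -> world m
def tool(jaw_deg,tilt=0.):  # tool-down with jaw x-axis at world azimuth; 
    a=np.radians(jaw_deg);x=np.array([np.cos(a),np.sin(a),0]);y=np.array([0,0,-1.])
    return R.from_matrix(np.stack([x,y,np.cross(x,y)],1))
def go(p,Rt=None):
    s=manip.state();r=rot(s["tool_rot"]);d=r.inv().apply(np.array(p)-s["tool_pos"])/.025
    print("t",round(s["time"],2),"pos",s["tool_pos"].round(4),"F",s["contact_force"].round(1),"w",round(float(s["gripper_width"]),3))
    print(" axes x",r.as_matrix()[:,0].round(3),"y",r.as_matrix()[:,1].round(3))
    print(" shift units",d.round(2), "turn units", ((r.inv()*Rt).as_rotvec()/np.radians(5)).round(2) if Rt is not None else "")
E
python3 - <<'E'
from h import *
d=np.load("top0.npz");T=d["world_from_camera"];K=d["camera_matrix"]
def ray(u,v,z):
    r=T[:3,:3]@np.linalg.solve(K,[u,v,1.]);return T[:3,3]+r*(z-T[2,3])/r[2]
print("post px",ray(290,270.5,.022),"model",W([-107,140,8]))
print("others",[ray(u,v,.022).round(3) for u,v in((441,247),(482,261),(468,198),(459,289))])
for j in (70,-110): go([.609,-.370,.12],tool(j))
E
```

```text
post px [0.47810064 0.12032214 0.022     ] model [0.48030197 0.12224998 0.008     ]
others [array([ 0.553, -0.293,  0.022]), array([ 0.517, -0.404,  0.022]), array([ 0.693, -0.372,  0.022]), array([ 0.439, -0.339,  0.022])]
t 0.1 pos [0.2256 0.5822 0.2302] F [ 0.3  0.3 -0.1] w 1.001
 axes x [ 0.361  0.932 -0.002] y [-0.001 -0.002 -1.   ]
 shift units [-29.96   4.46 -28.07] turn units [-0.   -0.24 -0.02]
t 0.1 pos [0.2256 0.5822 0.2302] F [ 0.3  0.3 -0.1] w 1.001
 axes x [ 0.361  0.932 -0.002] y [-0.001 -0.002 -1.   ]
 shift units [-29.96   4.46 -28.07] turn units [ 3.000e-02  3.576e+01 -0.000e+00]
```

>>> {"api": "drive_tool", "payload": {"motion": [[[-1,-1,-0.94],[0,0,0],-1],[[-1,-1,-0.94],[0,0,0],-1],[[-1,-1,-0.94],[0,0,0],-1],[[-1,0,-0.94],[0,0,0],-1],[[-1,0,-0.94],[0,0,0],-1],[[-1,0,-0.94],[0,0,0],-1],[[-1,0,-0.94],[0,0,0],-1],[[-1,0,-0.94],[0,0,0],-1],[[-1,0,-0.94],[0,0,0],-1],[[-1,0,-0.94],[0,0,0],-1],[[-1,0,-0.94],[0,0,0],-1],[[-1,0,-0.94],[0,0,0],-1]]}}

```text
time: 1.3
tool_pos: [0.3804, 0.1997, 0.3059]
tool_rot: [0.583, -0.583, -0.399, 0.4]
contact_force: [1.0, 0.2, 0.1]
gripper_width: 0.999
```

>>> {"api": "drive_tool", "payload": {"motion": [[[-1,0,-0.94],[0,0,0],-1],[[-1,0,-0.94],[0,0,0],-1],[[-1,0,-0.94],[0,0,0],-1],[[-1,0,-0.94],[0,0,0],-1],[[-1,0,-0.94],[0,0,0],-1],[[-1,0,-0.94],[0,0,0],-1],[[-1,0,-0.94],[0,0,0],-1],[[-1,0,-0.94],[0,0,0],-1],[[-1,0,-0.94],[0,0,0],-1],[[-1,0,-0.94],[0,0,0],-1],[[-1,0,-0.94],[0,0,0],-1],[[-1,0,-0.94],[0,0,0],-1]]}}

```text
time: 2.5
tool_pos: [0.535, -0.1819, 0.3056]
tool_rot: [0.584, -0.583, -0.399, 0.4]
contact_force: [0.9, -0.5, -0.0]
gripper_width: 1.006
```

```bash
python3 -c "
from h import *
go([.609,-.370,.12],tool(70))"
```

```text
t 2.5 pos [ 0.535  -0.1819  0.3056] F [ 0.9 -0.5 -0. ] w 1.006
 axes x [0.362 0.932 0.   ] y [-0.001  0.001 -1.   ]
 shift units [-5.95  7.42 -5.49] turn units [-0.01 -0.24  0.  ]
```

>>> {"api": "drive_tool", "payload": {"motion": [[[-1,1,-0.94],[0,0,0],-0.4],[[-1,1,-0.94],[0,0,0],-0.4],[[-1,1,-0.94],[0,0,0],-0.4],[[-1,1,-0.94],[0,0,0],-0.4],[[-1,1,-0.94],[0,0,0],-0.4],[[-0.95,1,-0.8],[0,0,0],-0.4],[[0,1,0],[0,0,0],-0.4],[[0,0.4,0],[0,0,0],-0.4],[[0,0,0],[0,0,0],-0.4],[[0,0,0],[0,0,0],-0.4]]}}

```text
time: 3.5
tool_pos: [0.6097, -0.3686, 0.1223]
tool_rot: [-0.583, 0.584, 0.4, -0.4]
contact_force: [1.0, 0.2, -0.2]
gripper_width: 0.699
```

```bash
cat >> h.py <<'E'
def wrist(name=None):
    s=manip.state();f=manip.grab_frame("wrist");K=f["camera_matrix"]
    if name: cv2.imwrite(name,f["img"])
    v,u=np.indices(f["range_z"].shape);X=(u-K[0,2])/K[0,0];Y=(v-K[1,2])/K[1,1];th=np.hypot(X,Y);k=np.tan(np.minimum(th,1.45))/np.maximum(th,1e-9)
    r=np.stack([X*k,Y*k,np.ones_like(X)],-1);T=f["T_tool_cam"];r=r@T[:3,:3].T;q=rot(s["tool_rot"]).as_matrix()
    rays=r@q.T; o=q@T[:3,3]+s["tool_pos"]
    return f["img"],rays,o,o+rays*f["range_z"][...,None]
E
python3 - <<'E'
from h import *
img,rays,o,P=wrist("pics/w1.png")
hsv=cv2.cvtColor(img,cv2.COLOR_BGR2HSV)
m=cv2.inRange(hsv,(5,150,70),(20,255,255));k,l,st,c=cv2.connectedComponentsWithStats(m)
for i in range(1,k):
    if st[i,4]>200:
        q=P[l==i];q=q[(q[:,2]>.018)&(q[:,2]<.03)]
        print(c[i].round(),st[i,4],len(q))
        if len(q)>50:
            e=cv2.fitEllipse(cv2.convexHull(q[:,:2].astype(np.float32)));print(q.mean(0).round(4),e,cv2.minEnclosingCircle(q[:,:2].astype(np.float32)))
go([.609,-.370,.004])
E
```

```text
[265.  19.] 245 0
[315. 237.] 1834 1820
[ 0.6072 -0.3718  0.0228] ((0.6076759696006775, -0.37199732661247253), (0.03830568492412567, 0.03872546926140785), 136.3246612548828) ((0.6076990365982056, -0.3719722032546997), 0.019586652517318726)
t 3.55 pos [ 0.6101 -0.3688  0.1233] F [-0.4 -0.3  0.4] w 0.697
 axes x [ 0.361  0.933 -0.001] y [ 0.002 -0.002 -1.   ]
 shift units [-0.06  4.77  0.04] turn units
```

View pics/w1.png

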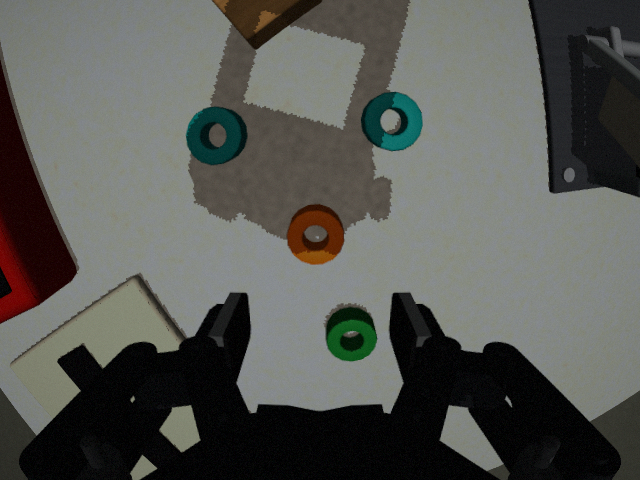

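The wrist view shows the orange ring at (315,237) between the jaws, with clear room for both fingers. Grasping.

>>> {"api": "drive_tool", "payload": {"motion": [[[-0.12,1,0.05],[0,0,0],-0.4],[[0,1,0],[0,0,0],-0.4],[[0,1,0],[0,0,0],-0.4],[[0,1,0],[0,0,0],-0.4],[[0,0.5,0],[0,0,0],-0.4],[[0,0.3,0],[0,0,0],-0.4],[[0,0,0],[0,0,0],1],[[0,0,0],[0,0,0],1],[[0,0,0],[0,0,0],1],[[0,0,0],[0,0,0],1],[[0,0,0],[0,0,0],1]]}}

```text
time: 4.65
tool_pos: [0.6079, -0.3719, 0.0028]
tool_rot: [-0.583, 0.584, 0.4, -0.399]
contact_force: [-1.2, -0.5, 4.2]
gripper_width: 0.447
```

>>> {"api": "drive_tool", "payload": {"motion": [[[0,-0.5,0],[0,0,0],1],[[0,-1,0],[0,0,0],1],[[0,-1,0],[0,0,0],1],[[0,-1,0],[0,0,0],1],[[0,-1,0],[0,0,0],1]]}}

```text
time: 5.15
tool_pos: [0.6069, -0.3712, 0.1154]
tool_rot: [-0.583, 0.583, 0.4, -0.4]
contact_force: [0.2, -0.0, -0.5]
gripper_width: 0.445
```

```bash
python3 -c "
from h import *
print(W([-107,140,8]));go([.479,.121,.15])
img,rays,o,P=wrist('pics/w2.png')
hsv=cv2.cvtColor(img,cv2.COLOR_BGR2HSV);m=cv2.inRange(hsv,(5,150,50),(20,255,255))>0
q=P[m&(P[...,2]>.05)];print(len(q),q.min(0),q.max(0))"
```

```text
[0.48030197 0.12224998 0.008     ]
t 5.15 pos [ 0.6069 -0.3712  0.1154] F [ 0.2 -0.  -0.5] w 0.445
 axes x [ 0.361  0.932 -0.   ] y [-0. -0. -1.]
 shift units [16.51 -1.39 11.89] turn units 
7178 [ 0.53672714 -0.59700008  0.06136349] [ 0.62676465 -0.34492487  0.25886347]
```

>>> {"api": "drive_tool", "payload": {"motion": [[[0,-0.7,1],[0,0,0],1],[[0,-0.7,1],[0,0,0],1],[[0.5,0,1],[0,0,0],1],[[1,0,1],[0,0,0],1],[[1,0,1],[0,0,0],1],[[1,0,1],[0,0,0],1],[[1,0,1],[0,0,0],1],[[1,0,1],[0,0,0],1],[[1,0,1],[0,0,0],1],[[1,0,0.9],[0,0,0],1],[[1,0,0],[0,0,0],1],[[1,0,0],[0,0,0],1]]}}

```text
time: 6.4
tool_pos: [0.4616, -0.0592, 0.1487]
tool_rot: [-0.583, 0.584, 0.4, -0.399]
contact_force: [-0.4, 0.0, -1.9]
gripper_width: 0.442
```

>>> {"api": "drive_tool", "payload": {"motion": [[[1,0,0],[0,0,0],1],[[1,0,0],[0,0,0],1],[[1,0,0],[0,0,0],1],[[1,0,0],[0,0,0],1],[[1,0.6,0],[0,0,0],1],[[1,1,0],[0,0,0],1],[[0.8,1,0],[0,0,0],1],[[0.2,0,0],[0,0,0],1],[[0,0,0],[0,0,0],1]]}}

```text
time: 7.3
tool_pos: [0.525, 0.1031, 0.0835]
tool_rot: [0.583, -0.583, -0.399, 0.4]
contact_force: [-0.1, -0.6, -0.5]
gripper_width: 0.444
```

```bash
python3 -c "
from h import *
go([.479,.121,.08])
img,rays,o,P=wrist('pics/w2.png')
np.savez('w2.npz',img=img,rays=rays,o=o,P=P,tp=manip.state()['tool_pos'],tr=manip.state()['tool_rot'])
cv2.imwrite('pics/w2.png',np.clip(img*1.6,0,255).astype(np.uint8))"
```

```text
t 7.3 pos [0.525  0.1031 0.0835] F [-0.1 -0.6 -0.5] w 0.444
 axes x [ 0.36   0.933 -0.001] y [-0.001 -0.    -1.   ]
 shift units [0.01 0.14 1.97] turn units
```

View pics/w2.png

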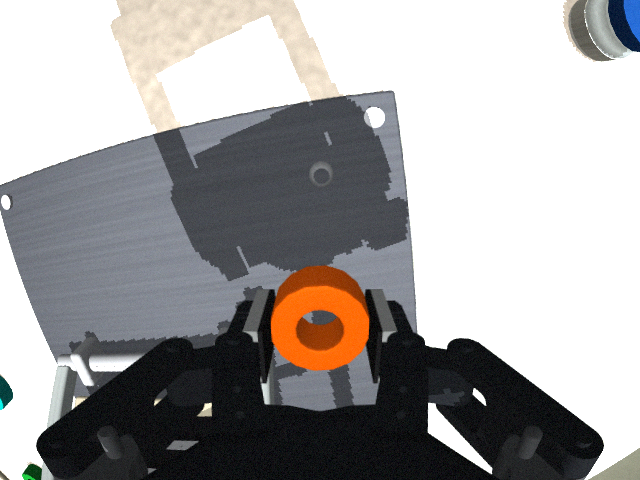

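The wrist view shows the ring held level at (320,320) and the post at about (320,174), straight ahead in tool +z.

Run:
```python
from h import *
d=np.load('w2.npz');P=d['P'];img=d['img'];tp=d['tp'];r=rot(d['tr'])
S=P[150:200,295:345];b=(S[...,2]>.021)&(S[...,2]<.03);q=S[b];print("post top",len(q),cv2.minEnclosingCircle(q[:,:2].astype(np.float32)),q.mean(0))
b=(S[...,2]>.013);q=S[b];print("post",len(q),cv2.minEnclosingCircle(q[:,:2].astype(np.float32)))
print("plate z",np.median(P[200:240,210:380,2]))
hsv=cv2.cvtColor(img,cv2.COLOR_BGR2HSV);m=cv2.inRange(hsv,(5,150,50),(20,255,255));m[:250]=0
q=P[m>0];zt=np.percentile(q[:,2],90);t=q[abs(q[:,2]-zt)<.003];print("ring top z",zt,len(t))
ce,rr=cv2.minEnclosingCircle(t[:,:2].astype(np.float32));e=cv2.fitEllipse(cv2.convexHull(t[:,:2].astype(np.float32)));print(ce,rr,e)
print("ring center - tcp in tool units",r.inv().apply(np.array([*ce,tp[2]])-tp)/.025)
```

```text
post top 273 ((0.48234179615974426, 0.11975397169589996), 0.006056436337530613) [0.47892641 0.12070669 0.02296459]
post 333 ((0.47035008668899536, 0.12342284619808197), 0.016581427305936813)
plate z 0.008861256143201948
ring top z 0.10401905947924435 5557
(0.5250062346458435, 0.10182078182697296) 0.020405128598213196 ((0.525000274181366, 0.1022060364484787), (0.03905119746923447, 0.04035176709294319), 73.4195785522461)
ring center - tcp in tool units [-3.82887698e-02 -1.31047950e-05  1.71877951e-02]
```

>>> {"api": "drive_tool", "payload": {"motion": [[[0.04,0,1],[0,0,0],1],[[0,0,0.99],[0,0,0],1],[[0,1,0],[0,0,0],1],[[0,1,0],[0,0,0],1],[[0,0,0],[0,0,0],1]]}}

```text
time: 7.85
tool_pos: [0.4774, 0.1207, 0.0323]
tool_rot: [0.584, -0.583, -0.398, 0.401]
contact_force: [-0.7, 0.0, -0.7]
gripper_width: 0.443
```

>>> {"api": "drive_tool", "payload": {"motion": [[[0,0.2,0],[0,0,0],1],[[0,0.2,0],[0,0,0],1],[[0,0.15,0],[0,0,0],1],[[0,0,0],[0,0,0],1]]}}

```text
time: 8.25
tool_pos: [0.4796, 0.1216, 0.0202]
tool_rot: [-0.583, 0.583, 0.4, -0.399]
contact_force: [-0.1, 0.4, -0.1]
gripper_width: 0.448
```

>>> {"api": "drive_tool", "payload": {"motion": [[[0,0.2,0],[0,0,0],1],[[0,0.15,0],[0,0,0],1],[[0,0.04,0],[0,0,0],1],[[0,0,0],[0,0,0],1]]}}

```text
time: 8.65
tool_pos: [0.4795, 0.1217, 0.0108]
tool_rot: [0.583, -0.583, -0.399, 0.4]
contact_force: [-1.7, -0.3, 4.0]
gripper_width: 0.446
```

Seated with light contact at the expected height. Releasing, rising slowly, backing off, then checking.

>>> {"api": "drive_tool", "payload": {"motion": [[[0,0,0],[0,0,0],-0.4],[[0,0,0],[0,0,0],-0.4],[[0,0,0],[0,0,0],-0.4],[[0,-0.4,0],[0,0,0],-0.4],[[0,-1,0],[0,0,0],-0.4],[[0,-1,0],[0,0,0],-0.4],[[0,-1,0],[0,0,0],1],[[0,-1,0],[0,0,0],1],[[0,-1,0],[0,0,0],1],[[0,-1,0],[0,0,0],1],[[0,-1,0],[0,0,0],1],[[0,-1,0],[0,0,0],1]]}}

```text
time: 9.85
tool_pos: [0.4792, 0.1217, 0.2221]
tool_rot: [-0.583, 0.584, 0.4, -0.399]
contact_force: [0.2, 0.5, -1.0]
gripper_width: -0.001
```

Run:
```python
from h import *
f=manip.grab_frame("top")
for n,f in (("top",f),("scene",manip.grab_frame("scene"))):
    P=pts(f);hsv=cv2.cvtColor(f["img"],cv2.COLOR_BGR2HSV);m=cv2.inRange(hsv,(5,150,70),(20,255,255))>0
    m&=(abs(P[...,0]-.48)<.05)&(abs(P[...,1]-.12)<.05)&(P[...,2]<.06);q=P[m]
    if len(q): t=q[q[:,2]>np.percentile(q[:,2],90)-.006];print(n,len(q),np.percentile(q[:,2],[50,90,98]).round(4),cv2.minEnclosingCircle(t[:,:2].astype(np.float32)))
img,rays,o,P=wrist();hsv=cv2.cvtColor(img,cv2.COLOR_BGR2HSV);m=cv2.inRange(hsv,(5,150,70),(20,255,255))>0
m&=(abs(P[...,0]-.48)<.05)&(abs(P[...,1]-.12)<.05);q=P[m]
t=q[q[:,2]>.024];print("wrist",len(q),len(t),np.percentile(q[:,2],[10,50,90]),cv2.fitEllipse(cv2.convexHull(t[:,:2].astype(np.float32))) if len(t)>9 else 0)
# plane tilt
if len(t)>9: A=np.c_[t[:,:2]-t[:,:2].mean(0),np.ones(len(t))];print("plane",np.linalg.lstsq(A,t[:,2],rcond=None)[0])
print("press start",W([80,143,215]),"hub",W([-4,140,179]))
go(W([80,143,215]),None)
```

```text
top 42 [0.0278 0.0311 0.0349] ((0.47207072377204895, 0.12101027369499207), 0.012935692444443703)
scene 55 [0.0288 0.031  0.0323] ((0.4809419810771942, 0.12214690446853638), 0.020670169964432716)
wrist 1158 1106 [0.02874304 0.03063689 0.03163109] ((0.47931501269340515, 0.12088201195001602), (0.0387386754155159, 0.0394059419631958), 82.27347564697266)
plane [ 0.00719783 -0.00522774  0.03052225]
press start [0.66371272 0.08566449 0.215     ] hub [0.58097581 0.10048352 0.179     ]
t 10.0 pos [0.4806 0.1218 0.2231] F [ 0.   0.3 -0.7] w 0.001
 axes x [0.361 0.932 0.002] y [ 0.005  0.001 -1.   ]
 shift units [ 1.3   0.36 -7.35] turn units
```

Spacer is seated flat: top at 30.5 mm, centred on the post, tilt under 0.01. Next is the kickstand: I approach above the leg, about 74 mm from the hub, and align the jaw with the hinge axis.

>>> {"api": "drive_tool", "payload": {"motion": [[[0.31,-0.3,-1],[0,0,0],1],[[1,0,-1],[0,0,0],1],[[0,0,-1],[0,0,0],1],[[0,0,-1],[0,0,0],1],[[0,0,-1],[0,0,0],1],[[0,0,-1],[0,0,0],1],[[0,0,-0.94],[0,0,0],1],[[0,0.3,0],[0,-0.9,0],1],[[0,0.3,0],[0,-0.9,0],1],[[0,0.6,0],[0,0,0],1],[[0,0,0],[0,0,0],1]]}}

```text
time: 11.1
tool_pos: [0.6507, 0.0895, 0.1931]
tool_rot: [0.552, -0.549, -0.442, 0.446]
contact_force: [-0.5, 0.5, -0.1]
gripper_width: -0.002
```

Run:
```python
from h import *
go(W([70,145,190]),tool(77.8))
f=manip.grab_frame("scene");cv2.imwrite("pics/s3.png",np.clip(cv2.resize(f["img"][150:350,200:440],(720,600),interpolation=2)*1.5,0,255).astype(np.uint8))
```

```text
t 11.1 pos [0.6507 0.0895 0.1931] F [-0.5  0.5 -0.1] w -0.002
 axes x [ 0.213  0.977 -0.002] y [-0.007 -0.    -1.   ]
 shift units [ 0.04  0.12 -0.14] turn units [-0.08 -0.02 -0.02]
```

View pics/s3.png

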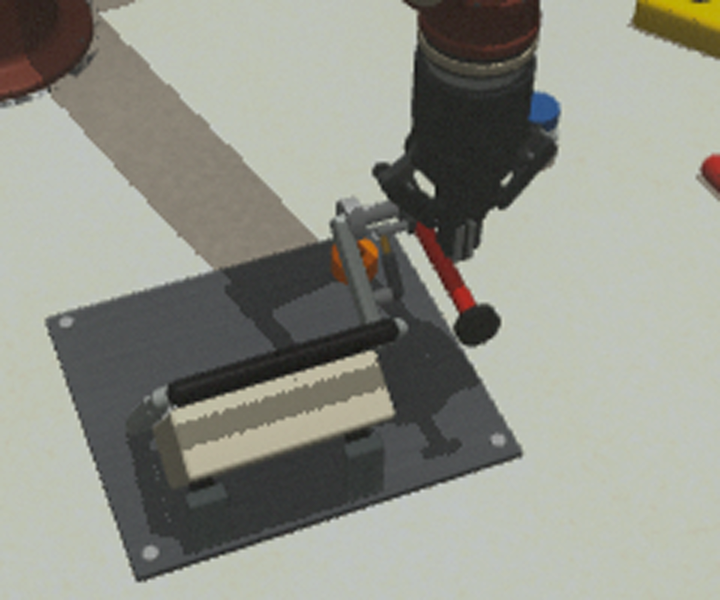

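The fingertip (crop 465,255) seems to sit slightly to the side of the leg (440,260). I'm measuring the leg's cradle y before pressing.

Run:
```python
from h import *
inv=lambda p:Rc.inv().apply(p-O)*1000
for n in("scene","top"):
    d=np.load(f"{n}0.npz");P=d["P"];hsv=cv2.cvtColor(d["img"],cv2.COLOR_BGR2HSV)
    m=((hsv[...,0]<5)|(hsv[...,0]>173))&(hsv[...,1]>150)&(hsv[...,2]>50)&(P[...,2]>.16)&(P[...,2]<.2)&(P[...,0]>.55)&(P[...,0]<.75)&(abs(P[...,1]-.08)<.05)
    q=inv(P[m])
    for a,b in((15,35),(35,55),(55,75),(75,95)): 
        s=q[(q[:,0]>a)&(q[:,0]<b)]; print(n,a,len(s),np.percentile(s[:,1],[5,50,95]).round(1),np.percentile(s[:,2],[5,50,95]).round(1))
f=manip.grab_frame("scene");T=np.linalg.inv(f["world_from_camera"]);K=f["camera_matrix"]
for p in (manip.state()["tool_pos"],W([70,140,186]),W([70,145,193])):
    c=K@(T[:3,:3]@p+T[:3,3]);print("crop px",((c[:2]/c[2])-[200,150])*3)
print(inv(manip.state()["tool_pos"]))
```

```text
scene 15 38 [132.7 137.4 142.2] [177.6 181.5 184.6]
scene 35 39 [132.4 136.3 142.4] [177.3 179.5 182.8]
scene 55 46 [132.3 136.3 142. ] [174.2 178.4 180.9]
scene 75 45 [133.1 136.3 142.5] [172.7 176.7 179.8]
top 15 37 [134.6 140.3 145.8] [180.2 183.2 185.9]
top 35 43 [134.2 139.6 146. ] [176.9 180.5 183.2]
top 55 41 [134.1 139.7 145.5] [176.  179.  181.7]
top 75 33 [135.5 140.  144.6] [174.  178.4 181. ]
crop px [457.13496933 248.95339916]
crop px [451.90294618 262.83890447]
crop px [459.03033528 254.00235964]
[ 67.78152714 144.35457656 196.16107713]
```

>>> {"api": "drive_tool", "payload": {"motion": [[[-0.12,0.1,0],[0,0,0],1],[[0,0.25,0],[0,0,0],1],[[0,0.25,0],[0,0,0],1],[[0,0.25,0.02],[0,0,0],1],[[0,0.25,0.02],[0,0,0],1],[[0,0.25,0.03],[0,0,0],1],[[0,0.25,0.04],[0,0,0],1],[[0,0.25,0.05],[0,0,0],1]]}}

```text
time: 12.0
tool_pos: [0.6481, 0.0876, 0.1508]
tool_rot: [0.55, -0.55, -0.444, 0.444]
contact_force: [-0.2, -0.1, 1.2]
gripper_width: 0.002
```

>>> {"api": "drive_tool", "payload": {"motion": [[[0,0.25,0.05],[0,0,0],1],[[0,0.25,0.05],[0,0,0],1],[[0,0.25,0.05],[0,0,0],1],[[0,0.25,0.05],[0,0,0],1],[[0,0.15,0.05],[0,0,0],1]]}}

```text
time: 12.5
tool_pos: [0.6417, 0.0888, 0.1216]
tool_rot: [0.551, -0.55, -0.444, 0.444]
contact_force: [0.3, 0.1, -0.6]
gripper_width: 0.0
```

Run:
```python
from h import *
go(W([70,145,120]))
f=manip.grab_frame("scene");cv2.imwrite("pics/s4.png",np.clip(cv2.resize(f["img"][150:350,200:440],(720,600),interpolation=2)*1.5,0,255).astype(np.uint8))
```

```text
t 12.5 pos [0.6417 0.0888 0.1216] F [ 0.3  0.1 -0.6] w 0.0
 axes x [ 0.211  0.977 -0.   ] y [-0.001  0.    -1.   ]
 shift units [ 0.14  0.06 -0.49] turn units
```

View pics/s4.png

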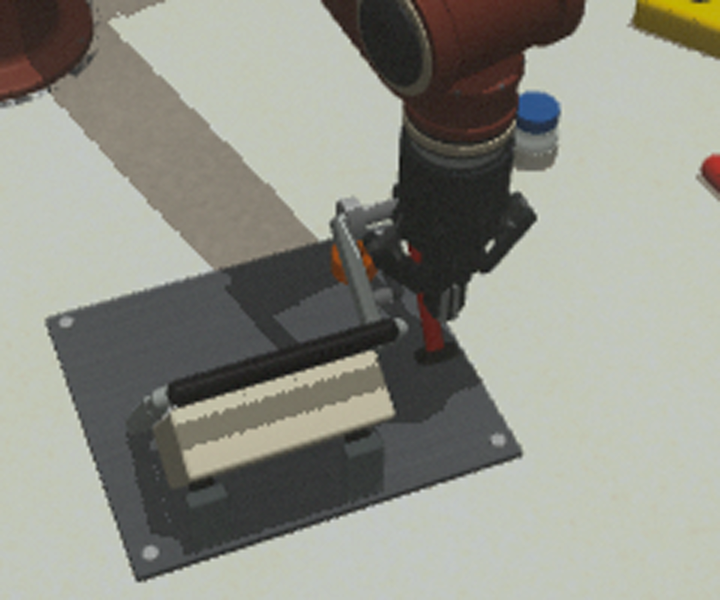

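The leg is past over-centre: in the picture it swings down under the gripper with contact force gone. I wait, retreat up, then check it.

>>> {"api": "drive_tool", "payload": {"motion": [[[0,0,0],[0,0,0],1],[[0,-0.5,0],[0,0,0],1],[[0,-1,0],[0,0,0],1],[[0,-1,0],[0,0,0],1],[[0,-1,0],[0,0,0],1],[[0,-1,0],[0,0,0],1],[[0,-1,0],[0,0,0],-0.2],[[0,-1,0],[0,0,0],-0.2],[[0,-0.5,0],[0,0,0],-0.2]]}}

```text
time: 13.45
tool_pos: [0.6435, 0.0888, 0.3028]
tool_rot: [-0.549, 0.552, 0.446, -0.442]
contact_force: [0.3, 0.5, -0.2]
gripper_width: 0.51
```

Run:
```python
from h import *
inv=lambda p:Rc.inv().apply(p-O)*1000
print(manip.state()["joint_pos"].round(3))
q6=R.from_euler('y',.6)
y=Rc.apply(q6.apply([0,0,-1.]));x=Rc.apply(q6.apply([1.,0,0]))
for sgn in(1,-1):
    Rt=R.from_matrix(np.stack([sgn*x,y,np.cross(sgn*x,y)],1));go(W([113,0,190])+0*y,Rt);go(W([113,0,190])-.08*y)
for n in("top","scene"):
    f=manip.grab_frame(n);P=pts(f);C=((P-O)@Rc.as_matrix())*1000;hsv=cv2.cvtColor(f["img"],cv2.COLOR_BGR2HSV)
    m=((hsv[...,0]<5)|(hsv[...,0]>173))&(hsv[...,1]>150)&(hsv[...,2]>40)&(C[...,2]>40)&(C[...,2]<200)&(abs(C[...,0])<150)&(abs(C[...,1]-140)<40)
    q=C[m];print(n,"leg",len(q),np.percentile(q,[2,50,98],axis=0).round(0).tolist() if len(q) else"")
    d=np.load(f"{n}0.npz");C=((d["P"]-O)@Rc.as_matrix())*1000;v=d["img"].max(2)
    m=(v<60)&(C[...,2]>175)&(C[...,2]<215)&(abs(C[...,1])<65)&(C[...,0]>80)&(C[...,0]<150)
    q=C[m];print(n,"bar",len(q),np.percentile(q,[2,50,98],axis=0).round(1).tolist());  
    for a in(-60,-30,0,30): s=q[(q[:,1]>a)&(q[:,1]<a+30)];print(a,s.mean(0).round(1) if len(s) else 0)
    cv2.imwrite(f"pics/{n}5.png",f["img"])
```

```text
[ 0.023  0.074  1.473  0.     1.589 -1.336]
t 13.45 pos [0.6435 0.0888 0.3028] F [ 0.3  0.5 -0.2] w 0.51
 axes x [0.211 0.977 0.001] y [ 0.006  0.    -1.   ]
 shift units [-5.68  4.52 -2.11] turn units [ 5.43 17.41  5.45]
t 13.45 pos [0.6435 0.0888 0.3028] F [ 0.3  0.5 -0.2] w 0.51
 axes x [0.211 0.977 0.001] y [ 0.006  0.    -1.   ]
 shift units [-5.68  1.89 -3.93] turn units 
t 13.45 pos [0.6435 0.0888 0.3028] F [ 0.3  0.5 -0.2] w 0.51
 axes x [0.211 0.977 0.001] y [ 0.006  0.    -1.   ]
 shift units [-5.68  4.52 -2.11] turn units [  5.45 -17.39  -5.43]
t 13.45 pos [0.6435 0.0888 0.3028] F [ 0.3  0.5 -0.2] w 0.51
 axes x [0.211 0.977 0.001] y [ 0.006  0.    -1.   ]
 shift units [-5.68  1.89 -3.93] turn units 
top leg 0 
top bar 304 [[106.3, -61.8, 188.4], [111.4, 0.7, 196.3], [118.2, 61.6, 200.8]]
-60 [111.9 -45.3 195.6]
-30 [111.7 -15.4 195.6]
0 [111.8  14.9 195.9]
30 [111.8  45.2 195.6]
scene leg 0 
scene bar 523 [[107.2, -62.3, 185.3], [117.1, -1.9, 194.9], [121.3, 61.4, 199.4]]
-60 [115.7 -45.3 194. ]
-30 [116.2 -15.1 194.3]
0 [115.9  15.1 194.1]
30 [115.9  45.  193.9]
```

>>> {"api": "drive_tool", "payload": {"motion": [[[-0.95,0,-0.65],[0,0,0],-0.2],[[-0.95,0,-0.65],[0,0,0],-0.2],[[-0.95,0,-0.65],[0,0,0],-0.2],[[-0.95,0,-0.65],[0,0,0],-0.2],[[-0.95,0,-0.65],[0,0,0],-0.2],[[-0.95,0,-0.65],[0,0,0],-0.2],[[0,0,0],[0,1,0],-0.2],[[0,0,0],[0,1,0],-0.2],[[0,0,0],[0,1,0],-0.2],[[0,0,0],[0,1,0],-0.2],[[0,0,0],[0,1,0],-0.2],[[0,0,0],[0,1,0],-0.2]]}}

```text
time: 14.75
tool_pos: [0.7069, -0.071, 0.2956]
tool_rot: [0.648, -0.646, -0.284, 0.286]
contact_force: [-0.4, 0.2, -0.0]
gripper_width: 0.6
```

>>> {"api": "drive_tool", "payload": {"motion": [[[0,0,0],[0,1,0],-0.2],[[0,0,0],[0,1,0],-0.2],[[0,0,0],[0,1,0],-0.2],[[0,0,0],[0,1,0],-0.2],[[0,0,0],[0,1,0],-0.2],[[0,0,0],[0,1,0],-0.2],[[0,0,0],[0,1,0],-0.2],[[0,0,0],[0,1,0],-0.2],[[0,0,0],[0,1,0],-0.2],[[0,0,0],[0,1,0],-0.2],[[0,0,0],[0,1,0],-0.2],[[0,0,0],[0,1,0],-0.2]]}}

```text
time: 15.95
tool_pos: [0.707, -0.071, 0.2956]
tool_rot: [0.703, -0.703, 0.077, -0.075]
contact_force: [-0.4, -0.2, 0.5]
gripper_width: 0.6
```

Run:
```python
from h import *
q6=R.from_euler('y',.6)
y=Rc.apply(q6.apply([0,0,-1.]));x=Rc.apply(q6.apply([1.,0,0]))
Rt=R.from_matrix(np.stack([x,y,np.cross(x,y)],1));go(W([113,0,190])-.08*y,Rt)
a=manip.grab_frame("top")["img"];b=manip.grab_frame("scene")["img"]
cv2.imwrite("pics/leg6.png",np.clip(np.hstack([cv2.resize(b[170:320,220:370],(400,400),interpolation=2),cv2.resize(a[170:320,260:410],(400,400),interpolation=2)])*1.5,0,255).astype(np.uint8))
```

```text
t 15.95 pos [ 0.707  -0.071   0.2956] F [-0.4 -0.2  0.5] w 0.6
 axes x [ 0.977 -0.215 -0.003] y [-0.003  0.001 -1.   ]
 shift units [0.12 1.58 0.04] turn units [-0.01 -0.04  6.84]
```

View pics/leg6.png

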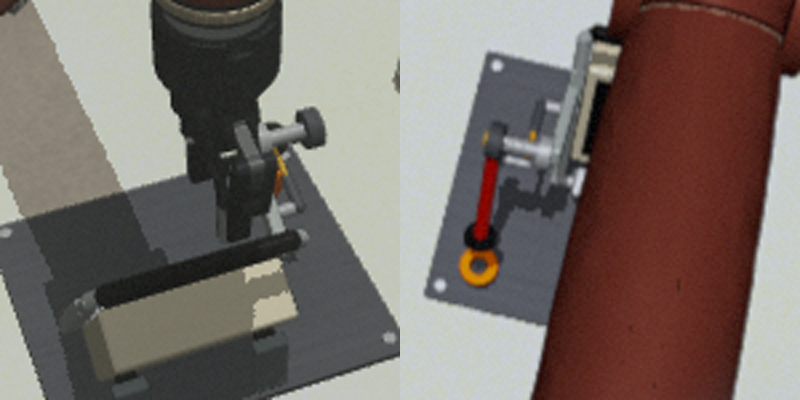

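Kickstand is fully down: in the top crop the leg points toward the robot, with its foot at (482,240) beside the spacer at (478,267). Tilting the tool to the frame's lean.

>>> {"api": "drive_tool", "payload": {"motion": [[[0,0,0],[0,0,1],-0.2],[[0,0,0],[0,0,1],-0.2],[[0,0,0],[0,0,1],-0.2],[[0,0,0],[0,0,1],-0.2],[[0,0,0],[0,0,1],-0.2],[[0,0,0],[0,0,1],-0.2],[[0,0,0],[0,0,0.84],-0.2],[[0,0,0],[0,0,0],-0.2]]}}

```text
time: 16.85
tool_pos: [0.7078, -0.0714, 0.2933]
tool_rot: [0.694, -0.649, 0.28, 0.137]
contact_force: [0.4, 0.5, -0.3]
gripper_width: 0.604
```

Run:
```python
from h import *
q6=R.from_euler('y',.6)
y=Rc.apply(q6.apply([0,0,-1.]));x=Rc.apply(q6.apply([1.,0,0]))
Rt=R.from_matrix(np.stack([x,y,np.cross(x,y)],1));go(W([113,0,190])+.016*y,Rt);print(manip.state()["joint_pos"].round(2))
```

```text
t 16.85 pos [ 0.7078 -0.0714  0.2933] F [ 0.4  0.5 -0.3] w 0.604
 axes x [ 0.806 -0.173 -0.567] y [-0.554  0.12  -0.824]
 shift units [0.92 5.03 0.05] turn units [ 0.    0.02 -0.03]
[-0.21  0.63  0.88  0.    2.23  0.01]
```

>>> {"api": "drive_tool", "payload": {"motion": [[[0.92,0,0],[0,0,0],-0.2],[[0,1,0.05],[0,0,0],-0.2],[[0,1,0],[0,0,0],-0.2],[[0,1,0],[0,0,0],-0.2],[[0,1,0],[0,0,0],-0.2],[[0,0.6,0],[0,0,0],-0.2],[[0,0.4,0],[0,0,0],-0.2],[[0,0,0],[0,0,0],-0.2]]}}

```text
time: 17.65
tool_pos: [0.6566, -0.0587, 0.1804]
tool_rot: [0.694, -0.65, 0.279, 0.136]
contact_force: [0.2, 0.8, 0.0]
gripper_width: 0.598
```

Run:
```python
from h import *
q6=R.from_euler('y',.6)
y=Rc.apply(q6.apply([0,0,-1.]))
go(W([113,0,190])+.016*y)
img,rays,o,P=wrist();cv2.imwrite("pics/w7.png",np.clip(img*1.6,0,255).astype(np.uint8))
```

```text
t 17.65 pos [ 0.6566 -0.0587  0.1804] F [0.2 0.8 0. ] w 0.598
 axes x [ 0.808 -0.174 -0.563] y [-0.551  0.119 -0.826]
 shift units [ 0.1   0.11 -0.01] turn units
```

View pics/w7.png

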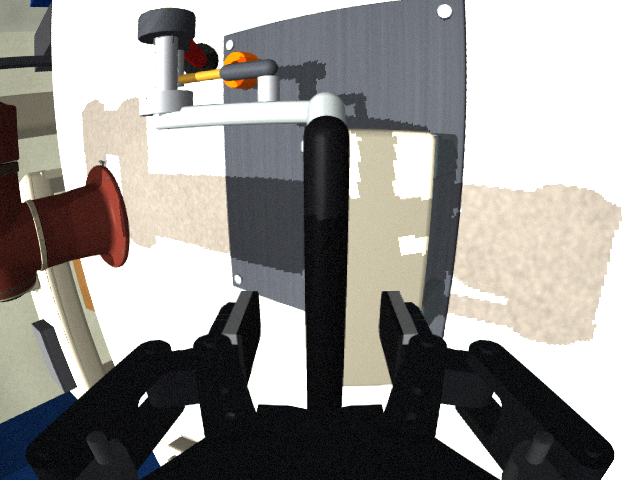

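The bar runs between the jaws at (325,330), well centred. Closing.

>>> {"api": "drive_tool", "payload": {"motion": [[[0.05,0.1,0],[0,0,0],1],[[0,0,0],[0,0,0],1],[[0,0,0],[0,0,0],1],[[0,0,0],[0,0,0],1],[[0,0,0],[0,0,0],1],[[0,0,0],[0,0,0],1],[[0,0,0],[0,0,0],1]]}}

```text
time: 18.4
tool_pos: [0.6581, -0.0592, 0.1794]
tool_rot: [0.694, -0.65, 0.278, 0.134]
contact_force: [5.4, -0.3, 2.1]
gripper_width: 0.165
```

>>> {"api": "drive_tool", "payload": {"motion": [[[-0.3,0.01,0],[0,0,-0.5],1],[[-0.32,0.01,0],[0,0,-0.5],1],[[-0.32,0.01,0],[0,0,-0.5],1],[[0,0,0],[0,0,0],1]]}}

```text
time: 18.8
tool_pos: [0.6371, -0.0546, 0.1921]
tool_rot: [0.701, -0.667, 0.235, 0.089]
contact_force: [5.2, -1.0, 4.5]
gripper_width: 0.163
```

```bash
cat >> h.py <<'E'
def arc():
    s=manip.state();r=rot(s["tool_rot"]);c=Rc.inv().apply(s["tool_pos"]-O)*1000;y=Rc.inv().apply(r.as_matrix()[:,1])
    tilt=np.arctan2(-y[0],-y[2]);pin=c-18.7*y;h=pin-[0,0,25]
    print("t",round(s["time"],2),"tilt",round(tilt,3),"pinch",pin.round(1),"lean",round(np.arctan2(h[0],h[2]),3),"rad",round(np.hypot(h[0],h[2]),1),"F",s["contact_force"].round(1),"M",s["ft_torque"].round(2),"w",round(float(s["gripper_width"]),3))
E
python3 -c "
from h import *
arc()"
```

```text
t 18.8 tilt 0.464 pinch [ 92.    0.3 208.9] lean 0.464 rad 205.6 F [ 5.2 -1.   4.5] M [-0.17 -0.54  0.04] w 0.163
```

>>> {"api": "drive_tool", "payload": {"motion": [[[-0.32,0.01,0],[0,0,-0.5],1],[[-0.32,0.01,0],[0,0,-0.5],1],[[-0.32,0.01,0],[0,0,-0.5],1],[[-0.32,0.01,0],[0,0,-0.5],1],[[-0.32,0.01,0],[0,0,-0.5],1],[[-0.32,0.01,0],[0,0,-0.5],1],[[-0.32,0.01,0],[0,0,-0.5],1],[[-0.32,0.01,0],[0,0,-0.5],1],[[0,0,0],[0,0,0],1]]}}

```text
time: 19.7
tool_pos: [0.5774, -0.0417, 0.2105]
tool_rot: [0.706, -0.698, 0.115, -0.035]
contact_force: [1.4, -0.3, 7.7]
gripper_width: 0.159
```

```bash
python3 -c "
from h import *
arc()"
```

```text
t 19.7 tilt 0.115 pinch [ 24.7   0.3 229.1] lean 0.121 rad 205.6 F [ 1.4 -0.3  7.7] M [-0.02 -0.1   0.02] w 0.159
```

>>> {"api": "drive_tool", "payload": {"motion": [[[-0.3,0.01,0],[0,0,-0.45],1],[[-0.2,0.01,0],[0,0,-0.3],1],[[-0.1,0,0],[0,0,-0.15],1],[[0,0,0],[0,0,0],1]]}}

```text
time: 20.1
tool_pos: [0.5636, -0.0387, 0.2117]
tool_rot: [0.704, -0.702, 0.088, -0.062]
contact_force: [1.2, -0.4, 9.5]
gripper_width: 0.159
```

```bash
python3 -c "
from h import *
arc()"
```

```text
t 20.1 tilt 0.036 pinch [  9.1   0.3 230.4] lean 0.044 rad 205.6 F [ 1.2 -0.4  9.5] M [-0.02  0.06 -0.07] w 0.159
```

>>> {"api": "drive_tool", "payload": {"motion": [[[-0.1,-0.02,0],[0,0,-0.15],1],[[-0.06,0,0],[0,0,-0.1],1],[[0,0,0],[0,0,0],1],[[0,0,0],[0,0,0],1]]}}

```text
time: 20.5
tool_pos: [0.5599, -0.0379, 0.2119]
tool_rot: [0.704, -0.702, 0.08, -0.07]
contact_force: [0.7, -0.3, 9.0]
gripper_width: 0.157
```

```bash
python3 -c "
from h import *
arc()"
```

```text
t 20.5 tilt 0.015 pinch [  4.9   0.3 230.6] lean 0.024 rad 205.6 F [ 0.7 -0.3  9. ] M [ 0.05  0.05 -0.08] w 0.157
```

>>> {"api": "drive_tool", "payload": {"motion": [[[-0.06,0,0],[0,0,-0.08],1],[[-0.04,0,0],[0,0,-0.05],1],[[0,0,0],[0,0,0],1],[[0,0,0],[0,0,0],1]]}}

```text
time: 20.9
tool_pos: [0.5581, -0.0375, 0.2119]
tool_rot: [0.703, -0.703, 0.076, -0.074]
contact_force: [3.0, -0.4, 7.3]
gripper_width: 0.162
```

```bash
python3 -c "
from h import *
arc()"
```

```text
t 20.9 tilt 0.002 pinch [  2.9   0.3 230.6] lean 0.014 rad 205.6 F [ 3.  -0.4  7.3] M [-0.   -0.37  0.01] w 0.162
```

>>> {"api": "drive_tool", "payload": {"motion": [[[-0.04,0,0],[0,0,0],1],[[-0.04,0,0],[0,0,0],1],[[0,0,0],[0,0,0],1],[[0,0,0],[0,0,0],1],[[0,0,0],[0,0,0],1]]}}

```text
time: 21.4
tool_pos: [0.5577, -0.0374, 0.212]
tool_rot: [0.703, -0.703, 0.074, -0.076]
contact_force: [8.4, -2.4, 3.8]
gripper_width: 0.157
```

Run:
```python
from h import *
arc()
a=manip.grab_frame("top");b=manip.grab_frame("scene")
img,rays,o,P=wrist()
cv2.imwrite("pics/f8.png",np.clip(np.hstack([cv2.resize(b["img"][150:330,230:390],(400,450),interpolation=2),cv2.resize(img[0:270,0:240],(400,450),interpolation=2)])*1.5,0,255).astype(np.uint8))
```

```text
t 21.4 tilt -0.002 pinch [  2.4   0.3 230.7] lean 0.012 rad 205.7 F [ 8.4 -2.4  3.8] M [-0.25 -1.32 -0.01] w 0.157
```

View pics/f8.png

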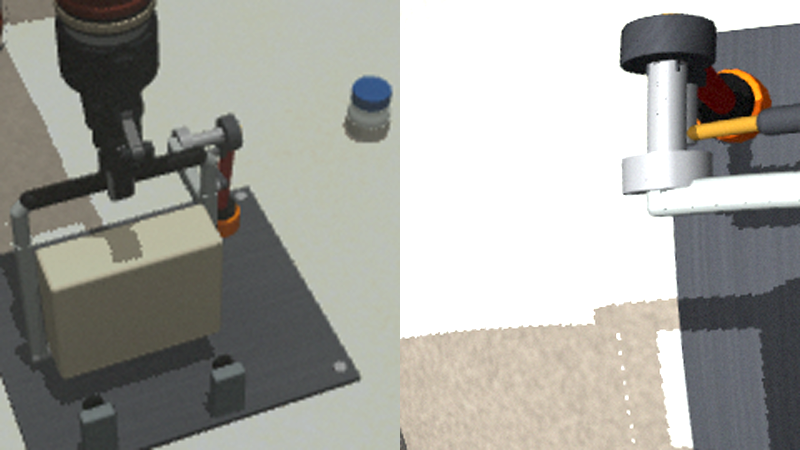

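The picture shows the frame upright and the foot on the orange ring (scene crop 228,215). The pull rose from 3 to 8 N with only 0.4 mm of travel, so the stand is bearing. One steady second, then hand in.

>>> {"api": "drive_tool", "payload": {"motion": [[[0,0,0],[0,0,0],1],[[0,0,0],[0,0,0],1],[[0,0,0],[0,0,0],1],[[0,0,0],[0,0,0],1],[[0,0,0],[0,0,0],1],[[0,0,0],[0,0,0],1],[[0,0,0],[0,0,0],1],[[0,0,0],[0,0,0],1]]}}

```text
time: 22.35
tool_pos: [0.5577, -0.0374, 0.2119]
tool_rot: [0.703, -0.703, 0.074, -0.076]
contact_force: [8.7, -0.6, 3.5]
gripper_width: 0.165
```

```bash
python3 -c "
from h import *
arc(); print(manip.job_done())"
```

```text
t 22.35 tilt -0.002 pinch [  2.4   0.3 230.6] lean 0.012 rad 205.6 F [ 8.7 -0.6  3.5] M [-0.19 -1.33  0.01] w 0.165
the job is handed in; nothing more can be done
None
```

The job is done and handed in at about 22.4 s, with the arm still holding the frame upright by its carry bar.

- **Spacer:** it went onto the post and was released. Afterwards its top measured 30.5 mm above the bench, level and within about 1 mm of the post's centre.
- **Kickstand:** one press took it past its over-centre point. A later picture showed the leg fully swung over, with its foot beside the spacer.
- **Frame:** the lean measured 0.012 rad, inside the expected 0.01 to 0.02. The pull rose from 3 to 8.7 N over the last 0.4 mm and then held steady. The last picture shows the foot on the orange ring.
- **Bystanders:** the arm did not go near the jar, carton or screwdriver, but I did not measure them again at the end.

Two checks were less clean. The bar measured 205.6 mm from the hinge instead of 200 mm, so the grip sits about 5 mm off along the tool's axis. My colour search for the leg just after the flip found nothing, so the fully-down check rests on the pictures alone.

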